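# Clip a driver module onto the sloping test desk

### The job

Draw the curved sprung arm of the sloping test desk right back until it stays back by itself, then lay the light-driver module with the cut-off corner flat on the desk, pushed up against both fixed edges, white plug end at the side edge and cut corner towards the arm, and let go of it. Then send the arm over again so that it springs onto the cut corner and holds the module home. Leave the square-cornered blank module, the can and the tape roll where they are.

Things in the scene. Friction and masses are not known exactly. Their poses are not given: they have to be found in the camera images.
- module: The module to clip, about 0.3 kg, flat on the bench at the start: aluminium plate 64 (own x) x 120 (own y) x 8 mm; the corner at +x, +y is cut off at 45 degrees, 25 mm along each side. A dark heatsink block stands in its middle and a white plug box at the -y end. Origin: centre of the underside of the uncut outline; z up out of the plate.
- module_block (a point): Centre of the top of the module's heatsink block, 38 mm above the plate's underside. The block is 30 (module x) x 60 (module y) mm and is what to grip, across its 30 mm; its upper 8 mm are five cross fins.
- module_plug (a point): Top of the module's white plug box (26 x 18 mm), at x 0, y -50, z 22 mm of the module.
- stage: Grey deck of the fixed test desk, sloping 25 degrees, low side to the robot; spans x -15 to 170, y -15 to 190 mm. Origin: on its surface in the inner corner of the two fixed edges, 35 mm above the bench. x runs up the slope, y left, z is the deck's normal. Edges: aluminium bars 13 wide, 14 high; the lower one at x < 0 (y -15 to 150), the side one at y < 0 (x -13 to 62).
- stage_home (a point): Point on the deck's surface, x 32, y 60 mm of the stage, where the module's origin lies when it is home against both edges, its axes parallel to the stage's.
- clip (a joint): Angle of the curved sprung arm in the deck's plane: 0 on its stop (start), up to 0.85 rad drawn back up the slope. Snap-over spring: below 0.45 rad it springs back to 0, beyond it runs by itself to 0.85 and stays. It takes up to about 10 N at the knob either way, falling to nothing at 0.45. On the cut corner of a module at home it rests at about 0.10.
- clip_knob (a point): Centre of the top of the arm's black knob: a round post 18 mm across along the stage's z, top 65 mm above the deck, free to grip over its upper 40 mm. It moves with the arm on a radius of 120 mm about the pivot. The curved steel bar lies 15 to 25 mm above the deck; the nose that touches the module is the post's lower end, 14 mm across.
- clip_pivot (a point): On the arm's turning axis (parallel to the stage's z), 20 mm above the deck, at x 141, y 28 mm of the stage. Drawing back turns the arm clockwise seen from above. The boss is 32 mm across, 28 mm high; a small spring strut, 40 mm high, lies beside it down to y -30 mm.
- blank: Bystander: blank module, 64 x 140 x 8 mm with four square corners, the same dark heatsink block, no white plug. Origin: centre of its underside.
- can: Bystander: grey spray can standing upright, 52 mm across, 170 mm high. Origin: centre of its underside.
- tape: Bystander: brown tape roll lying flat, 80 mm across, 25 mm high. Origin: centre of its underside.
Things that resemble listed ones, but are neither listed nor needed, are in the scene too. What is shaped like the module but blue, red or turquoise is not meant.

How it is judged:
On the way, in this order (a step that is already met when the one before it is completed fails the run):
1. the arm is drawn right back (value of joint clip above 0.75 rad), for 0.2 s.
2. with the arm still back, the module lies flat on the deck against both fixed edges (within 6 mm), plug end at the side edge, and is let go (x of module in the frame of stage between 0.026 and 0.038 m and y of module in the frame of stage between 0.054 and 0.066 m and z of module in the frame of stage between -0.0025 and 0.0025 m and angle between the x axis of module and the x axis of stage, either way round below 0.1 rad and angle between the z axis of module and the z axis of stage, either way round below 0.05 rad and y of module_plug in the frame of stage below 0.03 m and value of joint clip above 0.6 rad and contact force between the fingers and module below 0.3 N), for 0.2 s.
At the end, for the whole second after the job is handed in: The module rests flat on the deck within 3 mm of home against both fixed edges and square to them within 0.04 rad, plug end at the side edge, still, with the arm sprung onto its cut corner (0.06 to 0.15 rad) (x of module in the frame of stage between 0.029 and 0.035 m and y of module in the frame of stage between 0.057 and 0.063 m and z of module in the frame of stage between -0.0025 and 0.0025 m and angle between the x axis of module and the x axis of stage, either way round below 0.04 rad and angle between the z axis of module and the z axis of stage, either way round below 0.05 rad and y of module_plug in the frame of stage below 0.03 m and value of joint clip between 0.06 and 0.15 rad and linear speed of module below 0.01 m/s); the robot touches nothing.
It fails at once if the blank module is moved more than 30 mm (distance of blank from where it was at the start of the episode above 0.03 m).
It fails at once if the can is moved more than 30 mm or tipped (distance of can from where it was at the start of the episode above 0.03 m or angle between can's own z axis and vertical above 0.4 rad).
It fails at once if the tape roll is moved more than 30 mm (distance of tape from where it was at the start of the episode above 0.03 m).
It also fails if it takes over 58 s, if anything falls off the work surface, if the arm or the gripper's body presses on something with over 40 N, if the wrist force passes 120 N, or if a joint passes its speed limit or range.

### The arm

A 6-joint arm with a two-finger parallel gripper is mounted at the origin on the work surface. World frame = base frame: x ahead of the robot, y to its left, z up, the work surface at z = 0. Lengths are in m, angles in rad, forces in N, time in s.
With the tool pointing down it reaches from about 0.25 to 0.775 m from the base axis. Payload 4 kg.
Tool frame: the origin (TCP) lies between the finger pads; the fingertips stand 25 mm ahead of it and the grasp point (between the pads) lies 6 mm ahead of it (robot.tip_reach is the distance from the TCP to the fingertips, in m); z points along the fingers, y is the line along which they close (so a half turn about z gives the same grasp; the last joint's range is limited). The gripper opens to 94 mm and grips with 3 to 60 N. Pads are 16 mm wide; open, the fingers measure 119 mm over their backs; the gripper's body (75 mm by 177 mm) begins 78 mm behind the grasp point.
Start: joints at [-1.419, 0.087, 1.371, -0, 1.684, -0.103], TCP at [0.139, -0.532, 0.231] pointing down, gripper open.
Joint ranges: [-3.1, 3.1], [-0.76, 2.03], [0.27, 2.55], [-1.08, 4.22], [0.17, 2.65], [-2.57, 2.57]. Speed limits (rad/s): [2.79, 2.79, 3.14, 3.14, 3.14, 3.14].

### API

Orientations are given as [roll, pitch, yaw] about the fixed x, y, z axes, in that order (R = Rz(yaw) Ry(pitch) Rx(roll)).
In Python, from bench import sensors, snapshot, camera_info, ticket, robot gives the robot as it stands.
- The arm moves only by the tool arm_command, never from a script. Its argument "plan" is a list of rows, each an object with "grip": the closure, from -1 (fully open) to 1 (shut); "slide": the shift along the tool's x, y, z normalised to -1 to 1, where 1 is 500 mm, a list of three; "spin": the turn about the tool's z normalised to -1 to 1, where 1 is 5 degrees. A call has 1 to 10 rows; each row shifts and turns the commanded pose from where the row before left it, along the tool's axes as they then stand; what a row does not reach is not made up. A row lasts 1/8 s, in which the tool goes at most 62.5 mm and 10.7 degrees, less where a joint would pass 70% of its speed; a pose out of reach is approached as far as the arm can. A call with a number of a shift or a turn outside -1 to 1 is refused whole. A call with a gripper value outside its range is refused whole. The fingers move at their own pace and stop on an object; the grip force is fixed at half the most. Time passes only in rows, so rows that do not move let the fingers close. It gives the time, the measured TCP pose, the force, the opening and the grip force at its end, in the units of the state.
- sensors.get_obs(): the state, without advancing time (a new reading comes with each control period).
- snapshot(name): name is "scene" or "top"; returns the picture (400x640x3 uint8, red, green, blue); there is no depth.
- camera_info(name): a dict with "fx", "fy", "cx", "cy" (pixels), "position" and "rotation" of the camera in the world. Camera axes: x right, y up, looking along -z (the intrinsics and any distortion apply to the point x, -y, -z); pixel columns grow to the right and rows downward; lengths in m; the calibration is good to about 2 mm. A picture is of the moment at which its call begins. camera_info takes no time and is no camera call.
- ticket.close_job(): hands the job in; it is judged then, once.
The state is a dict: "time": time; "joint_positions": joint angles; "qvel": joint speeds; "joint_torque": joint torques, N m; "tool_pos": TCP position; "ee_rot": TCP orientation; "wrist_force": force on the tool from outside, world axes, zero at the start; "wrist_torque": the same for the moment, N m; "width": finger opening in m; "finger_force": force on a finger pad.
Only numpy, scipy, OpenCV 4.12 (cv2) and the standard library are available. Lean on these libraries where they do the work, as an engineer would, in place of code of your own. Each camera call takes 0.05 s, during which the arm holds its last target. There are 200 camera calls.

## Working session

There is one attempt and no reset: what is moved stays moved. The work goes in short steps, Python scripts to look and compute and a tool call to move; the robot and the scene stay as the last step left them, time stands still between calls to the robot, and variables do not carry over. Pictures are saved under pics/ and viewed, at most 10 in all, crops included, and the job is handed in when it is done.

Besides the shell and the picture viewer there is one more tool, called after "Call:" as name(argument=value, ...) on one line, values as JSON. arm_command: Moves the arm, as the interface text tells. Scaled input: -1 to 1 covers 500 mm each way for a shift and 5 degrees each way for a turn. Its arguments: {"type":"object","properties":{"plan":{"type":"array","items":{"type":"object","properties":{"grip":{"type":"number"},"slide":{"type":"array","items":{"type":"number"}},"spin":{"type":"number"}}}}},"required":["plan"]}

```bash
ls; mkdir -p pics; python3 - <<'E'
from bench import sensors,snapshot,camera_info,robot
import cv2
for n in("scene","top"):
    cv2.imwrite(f"pics/{n}0.png",snapshot(n)[:,:,::-1]); print(n,camera_info(n))
print(sensors.get_obs(),robot)
E
```

```text
pics
scene {'fx': 388.0180942505596, 'fy': 388.0180942505596, 'cx': 317.8836808961305, 'cy': 195.83196907406676, 'position': array([ 1.36416225, -0.0341161 ,  0.87991558]), 'rotation': array([0.84369386, 0.01602482, 1.60765265])}
top {'fx': 408.1392966698282, 'fy': 408.1392966698282, 'cx': 317.18613655210225, 'cy': 203.73719635635473, 'position': array([ 0.31812924, -0.10766289,  1.02117171]), 'rotation': array([ 1.94967637e-01,  1.10729258e-03, -1.58576848e+00])}
{'time': 0.1, 'joint_positions': array([-1.41906354e+00,  8.78368618e-02,  1.37202466e+00,  1.41169917e-05,
        1.68359619e+00, -1.03092336e-01]), 'qvel': array([ 0.0002357 , -0.00131859, -0.00394367, -0.0002658 , -0.0001907 ,
       -0.00139637]), 'joint_torque': array([ 1.49525633e-03, -3.41253376e+01, -3.03300977e+01,  7.18662213e-02,
        3.04371491e-02, -1.04741621e-04]), 'tool_pos': array([ 0.13858206, -0.53182013,  0.22948515]), 'ee_rot': array([-3.13973894e+00, -2.05888776e-04,  2.54826511e-01]), 'wrist_force': array([ 0.73016663,  1.05996441, -0.29506183]), 'wrist_torque': array([-0.01349804,  0.00100389, -0.01554965]), 'finger_force': 0.0, 'width': 0.09423795580443099} <Robot object at 0x7f3f117e7b60>
```

View pics/scene0.png

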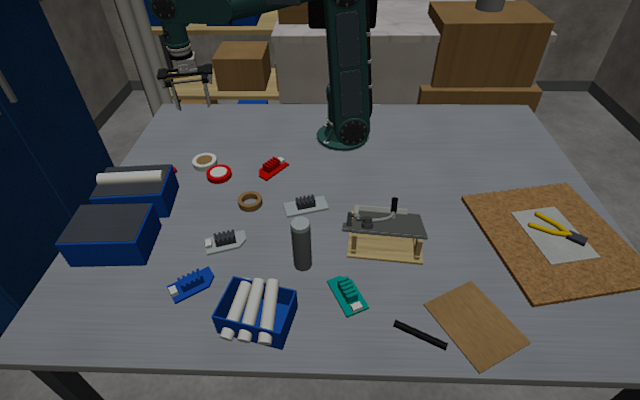

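View pics/top0.png

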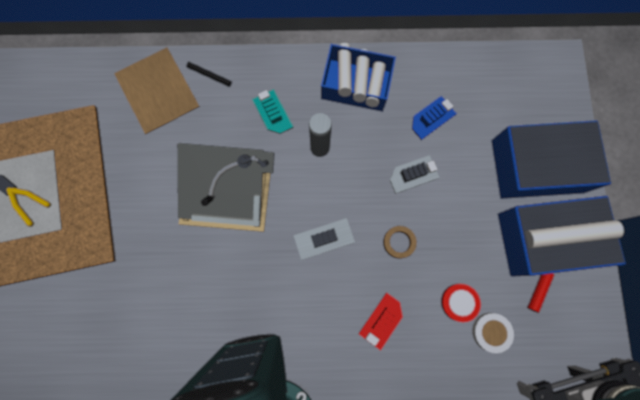

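Candidates for the module (top view pixels):
- (415,173): aluminium with a cut corner and white plug. This one matches.
- (325,238): aluminium with no plug, so it is the blank.
- (433,117) blue, (381,320) red and (272,110) turquoise: decoys by colour.

The desk is at (225,187) and its knob at (208,201). I'll check the choice in one close crop.

```bash
python3 - <<'E'
import cv2,numpy as np
t=cv2.imread("pics/top0.png");s=cv2.imread("pics/scene0.png")
def c(im,x,y,w,h,k): return cv2.resize(im[y:y+h,x:x+w],None,fx=k,fy=k,interpolation=cv2.INTER_CUBIC)
o=np.zeros((600,800,3),np.uint8)
a=c(t,170,135,110,100,4);o[:400,:440]=a
b=c(t,380,145,70,55,5);o[:275,450:800]=b
d=c(s,335,190,100,80,3.5);o[300:580,450:800]=d
e=c(t,290,215,70,48,4);o[405:597,0:280]=e
cv2.imwrite("pics/crop1.png",o)
E
```

```text
(no output)
```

View pics/crop1.png

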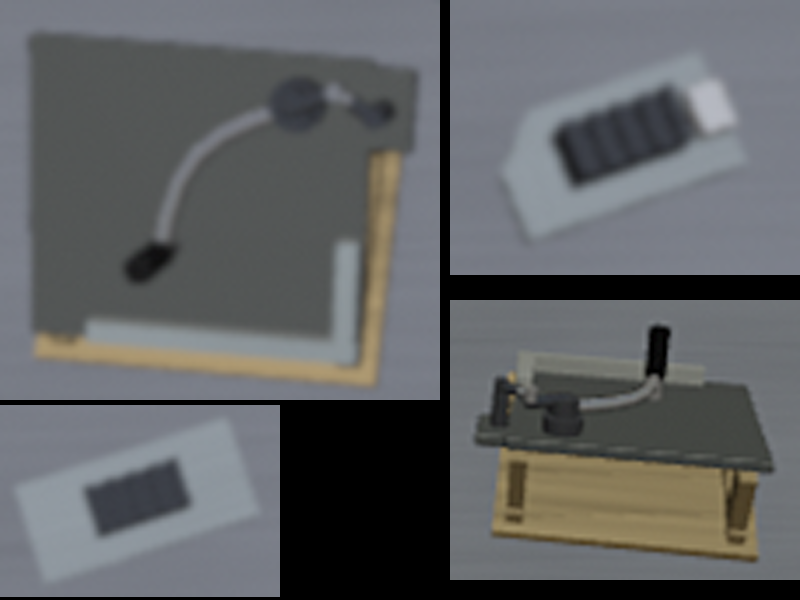

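The crop confirms it. The plate at top (415,173) has the white plug on its right at (432,166) and the cut corner at upper left (394,173). The blank at (325,238) has square corners and no plug. The desk's bars and knob are clear. I'll cast the corner pixels onto planes of known height and fit rigid poses.

```bash
cat > h.py <<'E'
import numpy as np
from scipy.spatial.transform import Rotation as Ro
from bench import camera_info
S,C=np.sin(np.radians(25)),np.cos(np.radians(25))
def ray(n,u,v):
    c=camera_info(n); R=Ro.from_euler('xyz',c['rotation']).as_matrix()
    return c['position'],R@np.array([(u-c['cx'])/c['fx'],-(v-c['cy'])/c['fy'],-1])
def onz(n,u,v,z):
    p,d=ray(n,u,v); return (p+d*(z-p[2])/d[2])[:2]
def proj(n,P):
    c=camera_info(n); q=Ro.from_euler('xyz',c['rotation']).as_matrix().T@(np.array(P)-c['position'])
    return np.array([c['cx']-c['fx']*q[0]/q[2],c['cy']+c['fy']*q[1]/q[2]])
def tilt(p): x,y,z=np.array(p)/1000; return np.array([x*C-z*S,y,0.035+x*S+z*C])
def flat(p): return np.array(p)/1000
def fit(obs,f):
    A=np.array([f(p) for _,_,_,p in obs]); B=np.array([onz(n,u,v,a[2]) for (n,u,v,_),a in zip(obs,A)])
    a0,b0=A[:,:2].mean(0),B.mean(0); H=(A[:,:2]-a0).T@(B-b0)
    th=np.arctan2(H[0,1]-H[1,0],H[0,0]+H[1,1]); R=np.array([[np.cos(th),-np.sin(th)],[np.sin(th),np.cos(th)]])
    t=b0-R@a0; return t,th,((A[:,:2]@R.T+t-B)*1000).round(1).tolist()
def to_world(t,th,a): return np.r_[Ro.from_euler('z',th).as_matrix()[:2,:2]@a[:2]+t,a[2]]
E
python3 - <<'E'
from h import *
T='top';Q='scene'
top=[(T,177.5,143.2,(170,190,0)),(T,178.2,217.5,(-15,190,0)),(T,253.2,195,(62,0,14)),(T,260,195,(62,-13,14)),(T,192,214.8,(0,150,14)),(T,191.5,219.5,(-13,150,14)),(T,259,225.8,(-13,-15,14))]
st=fit(top,tilt);print("stage",st)
for p in[(48.1,104,65),(141,28,28),(170,190,0),(-15,190,0),(0,150,14)]: print(p,to_world(*st[:2],tilt(p)).round(4),[proj(n,to_world(*st[:2],tilt(p))).round(1) for n in(T,Q)])
m=[(T,430.4,155.4,(32,-60,8)),(T,439,177,(-32,-60,8)),(T,396.6,193,(-32,60,8)),(T,390.6,179.4,(7,60,8)),(T,398,166.6,(32,35,8))]
mo=fit(m,flat);print("module",mo,np.degrees(mo[1]),[proj(Q,to_world(*mo[:2],flat(p))).round(1) for p in((0,0,38),(0,-50,22))])
print("can",onz(T,320,122,.17),"blank",onz(T,325,238,.02))
E
```

```text
stage (array([0.47870344, 0.04458985]), np.float64(-0.09990953667838891), [[2.1, 1.1], [-0.6, 1.7], [0.1, -2.7], [-1.0, 0.5], [0.1, 0.7], [-1.0, -0.5], [0.4, -0.7]])
(48.1, 104, 65) [0.5051 0.1465 0.1142] [array([204.3, 202. ]), array([394. , 196.9])]
(141, 28, 28) [0.5969 0.0609 0.12  ] [array([242.5, 161.8]), array([366.8, 217.1])]
(170, 190, 0) [0.651  0.2183 0.1068] [array([177.1, 142.4]), array([426.8, 235.7])]
(-15, 190, 0) [0.4841 0.235  0.0287] [array([177.5, 217.8]), array([418.7, 213.2])]
(0, 150, 14) [0.4878 0.1944 0.0477] [array([191.7, 214.8]), array([406.6, 209.4])]
module (array([ 0.59272302, -0.35843922]), np.float64(0.32726073236055164), [[1.0, -0.3], [-1.6, -2.8], [0.2, -0.0], [1.2, -1.0], [-0.8, 4.1]]) 18.750658764620013 [array([222.5, 233.7]), array([206.4, 241.2])]
can [ 0.67049674 -0.11822496] blank [ 0.42965014 -0.12744485]
```

```bash
python3 - <<'E'
from h import *
import cv2
for n,f,(x,y,w,h) in(('top','pics/top0.png',(385,150,60,48)),('scene','pics/scene0.png',(198,224,54,34))):
    im=cv2.imread(f)[y:y+h,x:x+w]; hsv=cv2.cvtColor(im,cv2.COLOR_BGR2HSV)
    for nm,m,z in(('white',hsv[...,2]>195,.02),('dark',hsv[...,2]<85,.03),('plate',(hsv[...,2]>85),.008)):
        k,_,st,ce=cv2.connectedComponentsWithStats(m.astype(np.uint8))
        if k>1:
            i=1+st[1:,4].argmax(); c=ce[i]+[x,y]; print(n,nm,st[i],c.round(1),onz(n,*c,z).round(4))
mo=(np.array([.59272,-.35844]),.32726)
for p in((0,0,38),(0,-50,22),(0,0,25)): print(p,[proj(n,to_world(*mo,flat(p))).round(1) for n in('top','scene')])
E
```

```text
top dark [ 16  13  27  19 298] [414.1 172.2] [ 0.591  -0.3542]
top plate [   0    0   60   48 2580] [414.5 173.7] [ 0.5931 -0.3606]
scene dark [ 16   5  22  18 266] [224.6 238.1] [ 0.6028 -0.3515]
scene plate [   0    0   54   34 1528] [224.5 240.7] [ 0.5934 -0.3577]
(0, 0, 38) [array([416.5, 170.6]), array([222.5, 233.7])]
(0, -50, 22) [array([433.2, 166. ]), array([206.4, 241.2])]
(0, 0, 25) [array([415.3, 172. ]), array([223.3, 236.7])]
```

```bash
cat >> h.py <<'E'
ST=(np.array([.4787,.0446]),-.0999)
def knob(a,z):
    th=np.arctan2(76,-92.9)-a; return to_world(*ST,tilt((141+120*np.cos(th),28+120*np.sin(th),z)))
def moves(cur,pts,yaw):
    R=Ro.from_euler('xyz',[np.pi,0,yaw]).as_matrix()
    for p in pts: print(np.round(p,4),'slide',(R.T@(np.array(p)-cur)/.5).round(4)); cur=np.array(p)
E
python3 - <<'E'
from h import *
from bench import sensors
yaw=.2548+np.radians(95); u=np.array([np.sin(yaw),-np.cos(yaw),0])
pts=[knob(0,50)+[0,0,.15]]+[knob(0,50)+[0,0,.021]]+[knob(a,50)+[0,0,.021]+u*.013 for a in(0,.15,.3,.45,.6,.75,.85)]
print(knob(0,50)); cur=sensors.get_obs()['tool_pos']
moves(cur,pts,yaw); moves(cur,pts[:1],.2548)
E
```

```text
[0.51143978 0.14582251 0.10065206]
[0.5114 0.1458 0.2507] slide [ 1.0266  1.1571 -0.0423]
[0.5114 0.1458 0.1217] slide [-0.    -0.     0.258]
[0.5237 0.1502 0.1217] slide [0.    0.026 0.   ]
[0.5362 0.162  0.1269] slide [ 0.0139  0.0315 -0.0105]
[0.5501 0.1717 0.1329] slide [ 0.0089  0.0327 -0.012 ]
[0.5651 0.179  0.1395] slide [ 0.0037  0.0332 -0.0133]
[0.5809 0.1838 0.1466] slide [-0.0016  0.033  -0.0142]
[0.5971 0.186  0.1541] slide [-0.0069  0.032  -0.0149]
[0.608  0.1859 0.1591] slide [-0.0074  0.0205 -0.0101]
[0.5114 0.1458 0.2507] slide [ 1.0632 -1.1236 -0.0423]
```

Call:
arm_command(plan=[{"grip":-1,"slide":[0,0,0],"spin":-1},{"grip":-1,"slide":[0,0,0],"spin":-1},{"grip":-1,"slide":[0,0,0],"spin":-1},{"grip":-1,"slide":[0,0,0],"spin":-1},{"grip":-1,"slide":[0,0,0],"spin":-1},{"grip":-1,"slide":[0,0,0],"spin":-1},{"grip":-1,"slide":[0,0,0],"spin":-1},{"grip":-1,"slide":[0,0,0],"spin":-1},{"grip":-1,"slide":[0,0,0],"spin":-1},{"grip":-1,"slide":[0,0,0],"spin":-1}])

```text
time: 1.35
tool_pos: [0.1386, -0.532, 0.2298]
ee_rot: [-3.141, -0.001, 1.13]
wrist_force: [-1.0, 0.1, 0.3]
width: 0.0942
finger_force: 0.0
```

Call:
arm_command(plan=[{"grip":-1,"slide":[0,0,0],"spin":-1},{"grip":-1,"slide":[0,0,0],"spin":-1},{"grip":-1,"slide":[0,0,0],"spin":-1},{"grip":-1,"slide":[0,0,0],"spin":-1},{"grip":-1,"slide":[0,0,0],"spin":-1},{"grip":-1,"slide":[0,0,0],"spin":-1},{"grip":-1,"slide":[0,0,0],"spin":-1},{"grip":-1,"slide":[0,0,0],"spin":-1},{"grip":-1,"slide":[0,0,0],"spin":-1},{"grip":0,"slide":[0,0,0],"spin":0}])

```text
time: 2.6
tool_pos: [0.1386, -0.532, 0.2299]
ee_rot: [3.141, -0.001, 1.912]
wrist_force: [-0.5, 0.1, -0.4]
width: 0.0876
finger_force: 0.0
```

Call:
arm_command(plan=[{"grip":0,"slide":[0.079,0.089,0]},{"grip":0,"slide":[0.079,0.089,0]},{"grip":0,"slide":[0.079,0.089,0]},{"grip":0,"slide":[0.079,0.089,0]},{"grip":0,"slide":[0.079,0.089,0]},{"grip":0,"slide":[0.079,0.089,0]},{"grip":0,"slide":[0.079,0.089,0]},{"grip":0,"slide":[0.079,0.089,0]},{"grip":0,"slide":[0.079,0.089,0]},{"grip":0,"slide":[0.079,0.089,0]}])

```text
invalid input at $.plan[0]: expected keys grip, slide, spin
```

Call:
arm_command(plan=[{"grip":0,"slide":[0.079,0.089,0],"spin":0},{"grip":0,"slide":[0.079,0.089,0],"spin":0},{"grip":0,"slide":[0.079,0.089,0],"spin":0},{"grip":0,"slide":[0.079,0.089,0],"spin":0},{"grip":0,"slide":[0.079,0.089,0],"spin":0},{"grip":0,"slide":[0.079,0.089,0],"spin":0},{"grip":0,"slide":[0.079,0.089,0],"spin":0},{"grip":0,"slide":[0.079,0.089,0],"spin":0},{"grip":0,"slide":[0.079,0.089,0],"spin":0},{"grip":0,"slide":[0.079,0.089,0],"spin":0}])

```text
time: 3.85
tool_pos: [0.4259, -0.009, 0.2305]
ee_rot: [3.141, 0.001, 1.911]
wrist_force: [0.3, -0.3, -0.8]
width: 0.0468
finger_force: 0.0
```

Call:
arm_command(plan=[{"grip":0,"slide":[0.079,0.089,0],"spin":0},{"grip":0,"slide":[0.079,0.089,0],"spin":0},{"grip":0,"slide":[0.079,0.089,-0.042],"spin":0},{"grip":0,"slide":[0,0,0],"spin":0}])

```text
time: 4.35
tool_pos: [0.5124, 0.1483, 0.2515]
ee_rot: [3.141, -0.0, 1.917]
wrist_force: [0.5, -0.8, -0.7]
width: 0.0468
finger_force: 0.0
```

```bash
python3 - <<'E'
from h import *
from bench import sensors
o=sensors.get_obs(); print(o['tool_pos'],o['ee_rot'],o['width'])
moves(o['tool_pos'],[knob(0,50)+[0,0,.021]],o['ee_rot'][2])
E
```

```text
[0.51238623 0.14828009 0.25149447] [ 3.14050899e+00 -3.94961305e-04  1.91673271e+00] 0.046841872194373226
[0.5114 0.1458 0.1217] slide [-0.004  -0.0034  0.2597]
```

Call:
arm_command(plan=[{"grip":0,"slide":[-0.004,-0.003,0.09],"spin":0},{"grip":0,"slide":[0,0,0.09],"spin":0},{"grip":0,"slide":[0,0,0.04],"spin":0},{"grip":0,"slide":[0,0,0.04],"spin":0},{"grip":0,"slide":[0,0,0],"spin":0}])

```text
time: 4.97
tool_pos: [0.5084, 0.1412, 0.119]
ee_rot: [-3.136, -0.0, 1.911]
wrist_force: [-0.2, 0.6, 0.2]
width: 0.0469
finger_force: 0.0
```

Call:
arm_command(plan=[{"grip":0,"slide":[0,0.026,0],"spin":0},{"grip":0,"slide":[0.014,0.031,-0.01],"spin":0},{"grip":0,"slide":[0,0,0],"spin":0}])

```text
time: 5.35
tool_pos: [0.5333, 0.1581, 0.1262]
ee_rot: [-3.135, 0.0, 1.913]
wrist_force: [-6.9, -3.1, -0.1]
width: 0.0475
finger_force: 3.7
```

Call:
arm_command(plan=[{"grip":0,"slide":[0.009,0.033,-0.012],"spin":0},{"grip":0,"slide":[0.004,0.033,-0.013],"spin":0},{"grip":0,"slide":[-0.001,0.033,-0.014],"spin":0},{"grip":0,"slide":[-0.006,0.03,-0.015],"spin":0},{"grip":0,"slide":[-0.007,0.018,-0.01],"spin":0},{"grip":0,"slide":[0,0,0],"spin":0}])

```text
time: 6.1
tool_pos: [0.6052, 0.1829, 0.159]
ee_rot: [3.14, 0.0, 1.912]
wrist_force: [-0.5, 0.5, -1.0]
width: 0.0471
finger_force: 0.0
```

```bash
python3 - <<'E'
from h import *
import cv2
from bench import snapshot,sensors
o=sensors.get_obs(); print(o['tool_pos'],o['wrist_force'])
t=snapshot('top')[:,:,::-1];s=snapshot('scene')[:,:,::-1]
f=lambda im,x,y,w,h,k:cv2.resize(im[y:y+h,x:x+w],None,fx=k,fy=k)
cv2.imwrite('pics/clip.png',np.hstack([f(t,140,90,140,150,2.8),f(s,310,110,140,150,2.8)]))
for a in(0,.85):print(a,[proj(n,knob(a,65)).round() for n in('top','scene')])
E
```

```text
[0.60523502 0.18285581 0.15899672] [-0.47732076  0.5308121  -0.97324375]
0 [array([204., 202.]), array([394., 197.])]
0.85 [array([185., 162.]), array([412., 208.])]
```

View pics/clip.png

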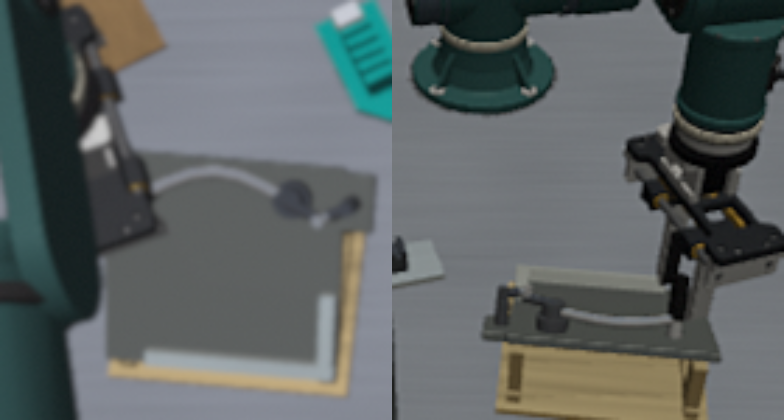

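The arm is right back: the knob sits between the fingers at scene (410,208), and the bar runs along the top of the deck. Next I lift off and go to the module.

Call:
arm_command(plan=[{"grip":0,"slide":[0,0,-0.06],"spin":0},{"grip":0,"slide":[0,0,-0.09],"spin":0},{"grip":0,"slide":[0,0,-0.09],"spin":0},{"grip":-1,"slide":[-0.1117,-0.0429,0],"spin":0},{"grip":-1,"slide":[-0.1117,-0.0429,0],"spin":0},{"grip":-1,"slide":[-0.1117,-0.0429,0],"spin":0},{"grip":-1,"slide":[-0.1117,-0.0429,0],"spin":0},{"grip":-1,"slide":[-0.1117,-0.0429,0],"spin":0},{"grip":-1,"slide":[-0.1117,-0.0429,0],"spin":0},{"grip":-1,"slide":[-0.1117,-0.0429,0],"spin":0}])

```text
time: 7.45
tool_pos: [0.5933, -0.2374, 0.2785]
ee_rot: [3.141, 0.0, 1.913]
wrist_force: [0.9, 0.0, -0.5]
width: 0.0942
finger_force: 0.0
```

Call:
arm_command(plan=[{"grip":-1,"slide":[-0.1117,-0.0429,0],"spin":0},{"grip":-1,"slide":[-0.1117,-0.0429,0],"spin":0},{"grip":-1,"slide":[0,0,0.1],"spin":0.15},{"grip":-1,"slide":[0,0,0.1],"spin":0},{"grip":-1,"slide":[0,0,0],"spin":0},{"grip":-1,"slide":[0,0,0],"spin":0}])

```text
time: 8.2
tool_pos: [0.5917, -0.3555, 0.1807]
ee_rot: [3.14, 0.003, 1.9]
wrist_force: [0.1, 0.5, 1.2]
width: 0.094
finger_force: 0.0
```

```bash
python3 - <<'E'
from h import *
from bench import sensors
import cv2
from bench import snapshot
o=sensors.get_obs(); print(o['tool_pos'],o['ee_rot'],o['width'])
moves(o['tool_pos'],[[.5915,-.355,.037]],o['ee_rot'][2])
t=snapshot('top')[:,:,::-1]
cv2.imwrite('pics/pre.png',cv2.resize(t[90:240,130:480],None,fx=2.2,fy=2.2))
E
```

```text
[ 0.59168586 -0.35554588  0.18073695] [3.13978066e+00 2.66830524e-03 1.90005534e+00] 0.09401440524291593
[ 0.5915 -0.355   0.037 ] slide [0.0012 0.     0.2875]
```

View pics/pre.png

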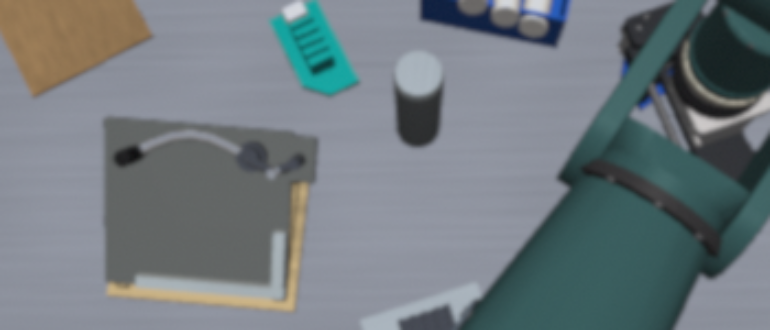

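The arm stays back, knob at top (187,160), and the can and blank haven't moved. Now the grasp.

Call:
arm_command(plan=[{"grip":-1,"slide":[0,0,0.1],"spin":0},{"grip":-1,"slide":[0,0,0.1],"spin":0},{"grip":-1,"slide":[0,0,0.05],"spin":0},{"grip":-1,"slide":[0,0,0.036],"spin":0},{"grip":-1,"slide":[0,0,0],"spin":0},{"grip":1,"slide":[0,0,0],"spin":0},{"grip":1,"slide":[0,0,0],"spin":0},{"grip":1,"slide":[0,0,0],"spin":0},{"grip":1,"slide":[0,0,0],"spin":0},{"grip":1,"slide":[0,0,0],"spin":0}])

```text
time: 9.5
tool_pos: [0.591, -0.3553, 0.0354]
ee_rot: [3.142, 0.0, 1.9]
wrist_force: [0.4, -0.3, 0.1]
width: 0.0472
finger_force: 0.0
```

Call:
arm_command(plan=[{"grip":1,"slide":[0,0,0],"spin":0},{"grip":1,"slide":[0,0,0],"spin":0},{"grip":1,"slide":[0,0,-0.06],"spin":0},{"grip":1,"slide":[0,0,-0.12],"spin":0},{"grip":1,"slide":[0,0,-0.12],"spin":0},{"grip":1,"slide":[0,0,-0.12],"spin":0},{"grip":1,"slide":[0,0,-0.05],"spin":0},{"grip":1,"slide":[0,0,0],"spin":0}])

```text
time: 10.5
tool_pos: [0.5916, -0.3558, 0.273]
ee_rot: [3.139, 0.004, 1.9]
wrist_force: [0.6, 0.3, -3.2]
width: 0.0298
finger_force: 30.0
```

Call:
arm_command(plan=[{"grip":1,"slide":[0,0,0],"spin":0.984},{"grip":1,"slide":[0,0,0],"spin":0.984},{"grip":1,"slide":[0,0,0],"spin":0.984},{"grip":1,"slide":[0,0,0],"spin":0.984},{"grip":1,"slide":[0,0,0],"spin":0.984},{"grip":1,"slide":[0.1,-0.027,0],"spin":0},{"grip":1,"slide":[0.1,-0.027,0],"spin":0},{"grip":1,"slide":[0.1,-0.027,0],"spin":0},{"grip":1,"slide":[0.1,-0.027,0],"spin":0},{"grip":1,"slide":[0.1,-0.027,0],"spin":0}])

```text
time: 11.75
tool_pos: [0.5473, -0.0978, 0.2664]
ee_rot: [-3.136, -0.001, 1.47]
wrist_force: [1.2, -0.7, -3.2]
width: 0.03
finger_force: 30.0
```

Call:
arm_command(plan=[{"grip":1,"slide":[0.1,-0.027,0],"spin":0},{"grip":1,"slide":[0.1,-0.027,0],"spin":0},{"grip":1,"slide":[0.1,-0.027,0],"spin":0},{"grip":1,"slide":[0.1,-0.027,0],"spin":0},{"grip":1,"slide":[0,0,0.07],"spin":0},{"grip":1,"slide":[0,0,0.07],"spin":0},{"grip":1,"slide":[0,0,0.06],"spin":0},{"grip":1,"slide":[0,0,0],"spin":0},{"grip":1,"slide":[0,0,0],"spin":0}])

```text
time: 12.88
tool_pos: [0.515, 0.1045, 0.1699]
ee_rot: [-3.141, 0.0, 1.47]
wrist_force: [0.6, 0.6, -2.6]
width: 0.0297
finger_force: 30.0
```

```bash
python3 - <<'E'
from h import *
import cv2
from bench import snapshot,sensors
o=sensors.get_obs(); print(o['tool_pos'],o['ee_rot'],o['width'])
s=snapshot('scene')[:,:,::-1]
cv2.imwrite('pics/held.png',cv2.resize(s[120:250,330:450],None,fx=4.6,fy=4.6,interpolation=cv2.INTER_CUBIC))
p=o['tool_pos']-[0,0,.0354]; th=o['ee_rot'][2]-np.pi/2
for q in((32,-60,8),(32,-60,0),(32,35,8),(7,60,8),(32,35,0)): 
    u=proj('scene',to_world(p[:2],th,flat(q))+[0,0,p[2]]); print(q,u.round(1),((u-[330,120])*4.6).round())
moves(o['tool_pos'],[[.5146,.1063,.105]],o['ee_rot'][2])
E
```

```text
[0.5150268  0.10452452 0.16989677] [-3.14061917e+00  2.93629398e-04  1.47026708e+00] 0.029694999590385126
(32, -60, 8) [359.4 197.4] [135. 356.]
(32, -60, 0) [359.2 199.5] [134. 366.]
(32, 35, 8) [393.3 200.1] [291. 369.]
(7, 60, 8) [402.1 195. ] [332. 345.]
(32, 35, 0) [392.9 202.2] [290. 378.]
[0.5146 0.1063 0.105 ] slide [ 0.0034 -0.0012  0.1298]
```

View pics/held.png

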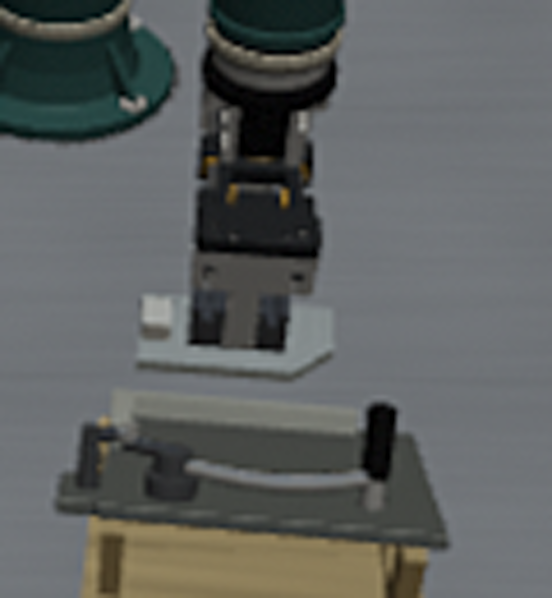

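The module is held level and centred to about 1 mm: plate corners at (137,357) and (293,378) in the crop, as predicted. Plug and cut corner face the right way. Lowering it now.

Call:
arm_command(plan=[{"grip":1,"slide":[0.003,-0.001,0.06],"spin":0},{"grip":1,"slide":[0,0,0.05],"spin":0},{"grip":1,"slide":[0,0,0.02],"spin":0},{"grip":1,"slide":[0,0,0],"spin":0},{"grip":1,"slide":[0,0,0.006],"spin":0},{"grip":1,"slide":[0,0,0],"spin":0}])

```text
time: 13.68
tool_pos: [0.5155, 0.1062, 0.1032]
ee_rot: [3.14, -0.0, 1.47]
wrist_force: [0.1, 0.6, -3.1]
width: 0.0299
finger_force: 30.0
```

Call:
arm_command(plan=[{"grip":1,"slide":[0,0,0.004],"spin":0},{"grip":1,"slide":[0,0,0],"spin":0}])

```text
time: 13.92
tool_pos: [0.5148, 0.1061, 0.1003]
ee_rot: [3.142, 0.0, 1.47]
wrist_force: [0.5, -0.2, -2.9]
width: 0.0298
finger_force: 30.0
```

Call:
arm_command(plan=[{"grip":1,"slide":[0,0,0.004],"spin":0},{"grip":1,"slide":[0,0,0],"spin":0}])

```text
time: 14.18
tool_pos: [0.5151, 0.1062, 0.0993]
ee_rot: [3.141, -0.0, 1.47]
wrist_force: [-2.3, -0.3, 2.7]
width: 0.0297
finger_force: 30.0
```

Call:
arm_command(plan=[{"grip":1,"slide":[0,0,0.003],"spin":0},{"grip":1,"slide":[0,0,0],"spin":0}])

```text
time: 14.42
tool_pos: [0.5152, 0.1063, 0.0992]
ee_rot: [3.14, -0.0, 1.471]
wrist_force: [-6.3, -0.6, 9.6]
width: 0.0298
finger_force: 30.0
```

Call:
arm_command(plan=[{"grip":1,"slide":[0,0,-0.003],"spin":0},{"grip":-0.28,"slide":[0,0,0],"spin":0},{"grip":-0.28,"slide":[0,0,0],"spin":0},{"grip":-0.28,"slide":[0,0,0],"spin":0},{"grip":-0.28,"slide":[0,0,0],"spin":0},{"grip":-0.28,"slide":[0,0,-0.01],"spin":0},{"grip":-0.28,"slide":[0,0,0],"spin":0}])

```text
time: 15.3
tool_pos: [0.5155, 0.1062, 0.1042]
ee_rot: [3.14, -0.0, 1.47]
wrist_force: [-0.1, 1.1, -0.2]
width: 0.0602
finger_force: 0.0
```

```bash
python3 - <<'E'
from h import *
import cv2
from bench import snapshot,sensors
o=sensors.get_obs(); print(o['tool_pos'],o['ee_rot'],o['width'],o['wrist_force'])
s=snapshot('scene')[:,:,::-1]
cv2.imwrite('pics/drop.png',cv2.resize(s[130:250,330:450],None,fx=4.8,fy=4.8,interpolation=cv2.INTER_CUBIC))
for q in((64,0,8),(64,95,8),(39,120,8),(64,95,0),(32,10,22)):
    u=proj('scene',to_world(*ST,tilt(q))); print(q,u.round(1),((u-[330,130])*4.8).round())
E
```

```text
[0.51554097 0.10618883 0.10418497] [ 3.13966783e+00 -2.41585231e-04  1.47041836e+00] 0.0602385380841078 [-0.08310076  1.05183546 -0.17952107]
(64, 0, 8) [357.1 214. ] [130. 403.]
(64, 95, 8) [389.3 216.7] [285. 416.]
(39, 120, 8) [397.4 214.6] [323. 406.]
(64, 95, 0) [389.1 219.2] [284. 428.]
(32, 10, 22) [361.1 206.5] [149. 367.]
```

View pics/drop.png

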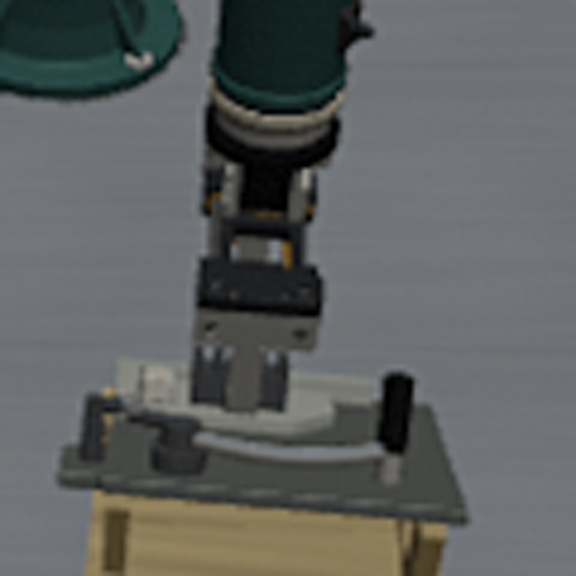

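The module lies flat on the deck with its cut corner at crop (334,408), against about (323,406) for home, so it is about 7 mm too far left. I'll push it down the slope first, watching the force.

Call:
arm_command(plan=[{"grip":-0.28,"slide":[0,-0.02,0],"spin":0},{"grip":-0.28,"slide":[0,-0.02,0],"spin":0},{"grip":-0.28,"slide":[0,-0.008,0],"spin":0},{"grip":-0.28,"slide":[0,0,0],"spin":0}])

```text
time: 15.85
tool_pos: [0.4906, 0.1087, 0.1034]
ee_rot: [3.141, 0.0, 1.471]
wrist_force: [0.4, -0.3, 0.7]
width: 0.0602
finger_force: 0.0
```

Call:
arm_command(plan=[{"grip":-0.28,"slide":[0,-0.008,0],"spin":0},{"grip":-0.28,"slide":[0,0,0],"spin":0}])

```text
time: 16.1
tool_pos: [0.4868, 0.109, 0.1032]
ee_rot: [-3.141, 0.0, 1.47]
wrist_force: [0.2, 0.0, -0.4]
width: 0.0603
finger_force: 0.0
```

Call:
arm_command(plan=[{"grip":-0.28,"slide":[0,-0.006,0],"spin":0},{"grip":-0.28,"slide":[0,0,0],"spin":0}])

```text
time: 16.35
tool_pos: [0.4849, 0.1091, 0.1038]
ee_rot: [3.139, 0.0, 1.47]
wrist_force: [2.6, 0.0, 0.6]
width: 0.0602
finger_force: 1.2
```

Call:
arm_command(plan=[{"grip":-0.28,"slide":[0,-0.006,0],"spin":0},{"grip":-0.28,"slide":[0,0,0],"spin":0}])

```text
time: 16.6
tool_pos: [0.483, 0.1094, 0.1049]
ee_rot: [3.136, -0.0, 1.47]
wrist_force: [4.9, -1.9, 4.6]
width: 0.0604
finger_force: 3.3
```

Pressed against the lower edge: the force rises to 5 N. Next I lift, close the fingers and push the block's left face towards the side edge.

Call:
arm_command(plan=[{"grip":-0.28,"slide":[0,0.02,0],"spin":0},{"grip":-0.28,"slide":[0,0.01,-0.04],"spin":0},{"grip":1,"slide":[0,0,-0.1],"spin":0},{"grip":1,"slide":[0.1,0,0],"spin":0},{"grip":1,"slide":[0,0,0],"spin":0},{"grip":1,"slide":[0,0,0],"spin":0},{"grip":1,"slide":[0,0,0],"spin":0}])

```text
time: 17.48
tool_pos: [0.5002, 0.157, 0.172]
ee_rot: [-3.139, 0.001, 1.47]
wrist_force: [0.3, -0.2, -0.4]
width: 0.0137
finger_force: 0.0
```

```bash
python3 - <<'E'
from h import *
from bench import sensors
o=sensors.get_obs(); print(o['tool_pos'],o['width'])
moves(o['tool_pos'],[[.5076,.1623,.093]],o['ee_rot'][2])
E
```

```text
[0.50019223 0.1570036  0.17204435] 0.013650330720236444
[0.5076 0.1623 0.093 ] slide [0.012  0.0137 0.1581]
```

Call:
arm_command(plan=[{"grip":1,"slide":[0.012,0.014,0.05],"spin":0},{"grip":1,"slide":[0,0,0.06],"spin":0},{"grip":1,"slide":[0,0,0.048],"spin":0},{"grip":1,"slide":[0,0,0],"spin":0},{"grip":1,"slide":[-0.02,0,0],"spin":0},{"grip":1,"slide":[-0.01,0,0],"spin":0},{"grip":1,"slide":[0,0,0],"spin":0}])

```text
time: 18.35
tool_pos: [0.5077, 0.1476, 0.0955]
ee_rot: [3.14, -0.001, 1.469]
wrist_force: [1.1, -0.5, 0.7]
width: 0.0003
finger_force: 0.0
```

Call:
arm_command(plan=[{"grip":1,"slide":[-0.006,0,0],"spin":0},{"grip":1,"slide":[0,0,0],"spin":0}])

```text
time: 18.6
tool_pos: [0.5072, 0.1456, 0.095]
ee_rot: [3.14, -0.001, 1.471]
wrist_force: [0.3, 2.4, 1.0]
width: 0.0004
finger_force: 0.9
```

Call:
arm_command(plan=[{"grip":1,"slide":[-0.006,0,0],"spin":0},{"grip":1,"slide":[0,0,0],"spin":0}])

```text
time: 18.85
tool_pos: [0.507, 0.1434, 0.095]
ee_rot: [3.14, -0.003, 1.471]
wrist_force: [-0.0, 5.1, 2.7]
width: 0.0003
finger_force: 2.5
```

Call:
arm_command(plan=[{"grip":1,"slide":[-0.005,0,0],"spin":0},{"grip":1,"slide":[0,0,0],"spin":0}])

```text
time: 19.1
tool_pos: [0.5069, 0.1432, 0.0952]
ee_rot: [3.14, -0.008, 1.471]
wrist_force: [0.8, 11.3, 1.5]
width: 0.0005
finger_force: 5.2
```

```bash
python3 - <<'E'
from h import *
import cv2
from bench import snapshot,sensors
o=sensors.get_obs(); print(o['tool_pos'],o['wrist_force'])
s=snapshot('scene')[:,:,::-1]
cv2.imwrite('pics/push.png',cv2.resize(s[170:250,340:440],None,fx=7,fy=7,interpolation=cv2.INTER_CUBIC))
for q in((64,0,8),(64,95,8),(39,120,8),(64,95,0),(62,0,14),(-13,150,14),(32,10,22)):
    u=proj('scene',to_world(*ST,tilt(q))); print(q,((u-[340,170])*7).round())
E
```

```text
[0.50687311 0.14318016 0.09519882] [ 0.82945612 11.34484323  1.49914675]
(64, 0, 8) [120. 308.]
(64, 95, 8) [345. 327.]
(39, 120, 8) [402. 312.]
(64, 95, 0) [343. 344.]
(62, 0, 14) [121. 293.]
(-13, 150, 14) [464. 267.]
(32, 10, 22) [148. 255.]
```

View pics/push.png

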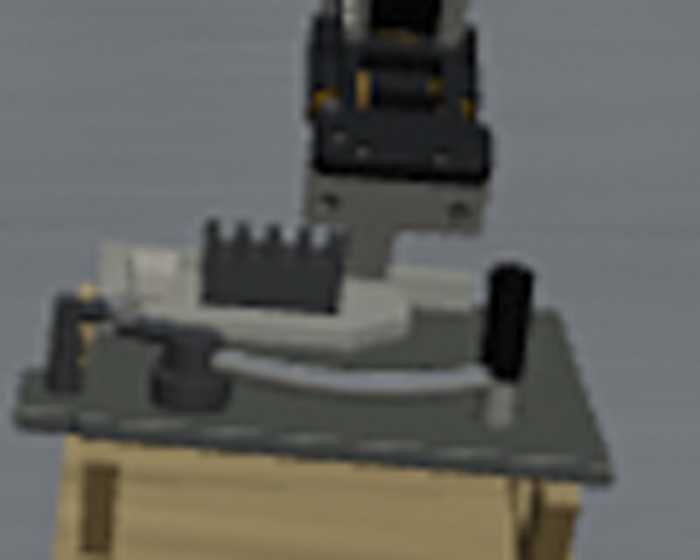

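Force reaches 11 N with no more motion, so the module is against the side edge. It lies flat, with its left end at (408,310) close to the predicted (402,312). I'll retreat and set up over the knob.

Call:
arm_command(plan=[{"grip":1,"slide":[0.03,0,0],"spin":0},{"grip":1,"slide":[0,0,-0.06],"spin":0},{"grip":0,"slide":[0,0,-0.12],"spin":0},{"grip":0,"slide":[0,0,-0.06],"spin":-1},{"grip":0,"slide":[0,0,0],"spin":-1},{"grip":0,"slide":[0,0,0],"spin":-1},{"grip":0,"slide":[0,0,0],"spin":-1},{"grip":0,"slide":[0,0,0],"spin":-1},{"grip":0,"slide":[0,0,0],"spin":0}])

```text
time: 20.27
tool_pos: [0.5074, 0.1543, 0.2135]
ee_rot: [-3.14, 0.001, 1.906]
wrist_force: [-0.9, -0.5, 0.3]
width: 0.0471
finger_force: 0.0
```

```bash
python3 - <<'E'
from h import *
from bench import sensors,snapshot
import cv2
o=sensors.get_obs(); print(o['tool_pos'],o['ee_rot'],o['width'])
yaw=o['ee_rot'][2]; u=np.array([np.sin(yaw),-np.cos(yaw),0])
K=knob(.85,50)
moves(o['tool_pos'],[K+[0,0,.06],K+[0,0,.021]]+[knob(a,50)+[0,0,.021]-u*.013 for a in(.85,.7,.55,.4,.25,.1)]+[knob(.1,50)+[0,0,.021]],yaw)
s=snapshot('scene')[:,:,::-1]
cv2.imwrite('pics/home.png',cv2.resize(s[170:250,340:440],None,fx=7,fy=7,interpolation=cv2.INTER_CUBIC))
E
```

```text
[0.50738516 0.1542702  0.21354152] [-3.13956141e+00  1.22184804e-03  1.90550135e+00] 0.04711895043620004
[0.5958 0.1815 0.1981] slide [-0.0066  0.1849  0.0308]
[0.5958 0.1815 0.1591] slide [ 0.    -0.     0.078]
[0.5835 0.1773 0.1591] slide [ 0.    -0.026 -0.   ]
[0.5672 0.1769 0.1516] slide [ 0.0101 -0.0311  0.0151]
[0.5511 0.1739 0.1442] slide [ 0.0049 -0.0325  0.0147]
[0.5355 0.1682 0.1373] slide [-0.0004 -0.0332  0.0139]
[0.5208 0.1601 0.1308] slide [-0.0057 -0.0331  0.0129]
[0.5073 0.1497 0.1251] slide [-0.0109 -0.0323  0.0115]
[0.5196 0.1539 0.1251] slide [-0.     0.026  0.   ]
```

View pics/home.png

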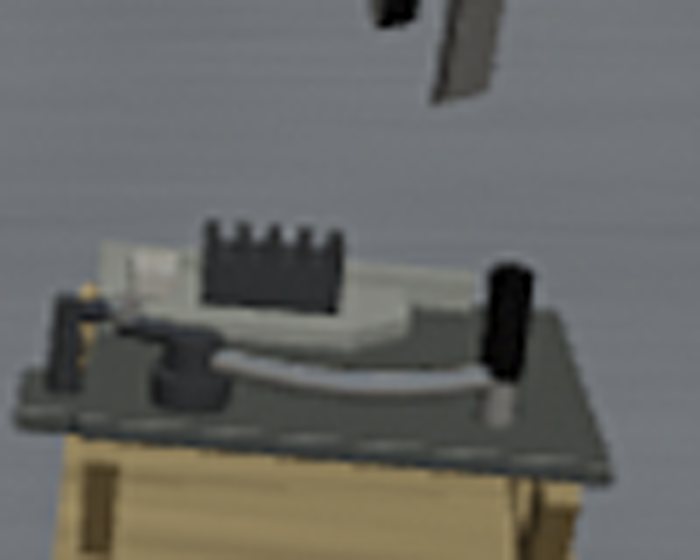

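The module is lying home, unmoved after release, with the arm still back. Now I send the clip arm over.

Call:
arm_command(plan=[{"grip":0,"slide":[-0.007,0.093,0],"spin":0},{"grip":0,"slide":[0,0.092,0.03],"spin":0},{"grip":0,"slide":[0,0,0],"spin":0},{"grip":0,"slide":[0,0,0.04],"spin":0},{"grip":0,"slide":[0,0,0.038],"spin":0},{"grip":0,"slide":[0,0,0],"spin":0}])

```text
time: 21.08
tool_pos: [0.5944, 0.1813, 0.1582]
ee_rot: [-3.137, -0.0, 1.906]
wrist_force: [-0.2, -0.4, 0.5]
width: 0.0471
finger_force: 0.0
```

Call:
arm_command(plan=[{"grip":0,"slide":[0,-0.026,0],"spin":0},{"grip":0,"slide":[0.01,-0.031,0.015],"spin":0},{"grip":0,"slide":[0.005,-0.032,0.015],"spin":0},{"grip":0,"slide":[0,0,0],"spin":0}])

```text
time: 21.58
tool_pos: [0.5523, 0.1756, 0.1474]
ee_rot: [3.134, -0.001, 1.907]
wrist_force: [3.2, 2.8, -0.5]
width: 0.0474
finger_force: 1.7
```

Call:
arm_command(plan=[{"grip":0,"slide":[0,-0.033,0.014],"spin":0},{"grip":0,"slide":[-0.006,-0.033,0.013],"spin":0},{"grip":0,"slide":[-0.011,-0.032,0.011],"spin":0},{"grip":0,"slide":[0,0,0],"spin":0}])

```text
time: 22.08
tool_pos: [0.5076, 0.1495, 0.1275]
ee_rot: [3.14, 0.001, 1.906]
wrist_force: [0.7, -0.9, 0.0]
width: 0.0473
finger_force: 0.0
```

Call:
arm_command(plan=[{"grip":0,"slide":[0,0.014,0],"spin":0},{"grip":0,"slide":[0,0,-0.05],"spin":0},{"grip":0,"slide":[0,0,-0.1],"spin":0},{"grip":0,"slide":[0,0,-0.1],"spin":0},{"grip":0,"slide":[0,-0.1,0],"spin":0},{"grip":0,"slide":[0,0,0],"spin":0},{"grip":0,"slide":[0,0,0],"spin":0}])

```text
time: 22.95
tool_pos: [0.4683, 0.1361, 0.2514]
ee_rot: [3.141, 0.0, 1.907]
wrist_force: [-0.4, 0.4, -0.1]
width: 0.0467
finger_force: 0.0
```

```bash
python3 - <<'E'
from h import *
import cv2
from bench import snapshot,sensors
o=sensors.get_obs(); print(o['tool_pos'],o['wrist_force'],o['time'])
s=snapshot('scene')[:,:,::-1]
cv2.imwrite('pics/fin.png',cv2.resize(s[170:250,340:440],None,fx=7,fy=7,interpolation=cv2.INTER_CUBIC))
for a in(0,.1,.2): print(a,((proj('scene',knob(a,65))-[340,170])*7).round())
E
```

```text
[0.46831855 0.13611612 0.25144811] [-0.41974515  0.37464075 -0.13805639] 22.95
0 [378. 188.]
0.1 [401. 196.]
0.2 [422. 203.]
```

View pics/fin.png

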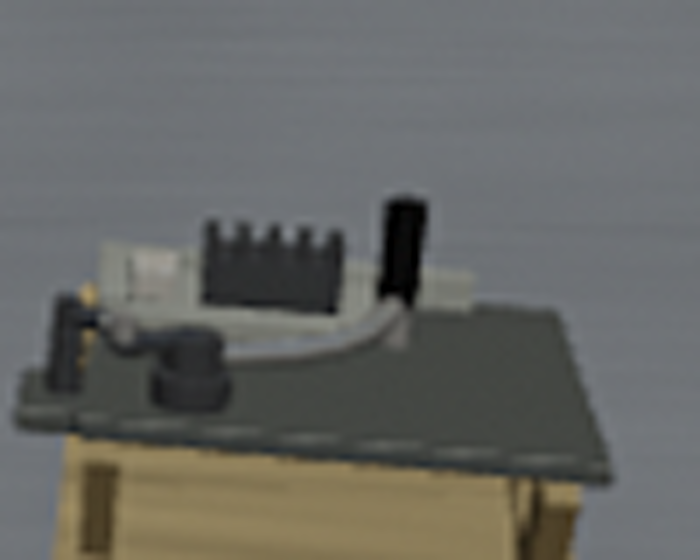

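The knob top is at crop (406,202), which is about 0.11 rad, with the nose on the cut corner. The block is where it was and the robot is clear, so I'm handing in.

```bash
python3 -c "
from bench import ticket
print(ticket.close_job())"
```

```text
the job is handed in; nothing more can be done
None
```

I handed the job in at about 23 s: the module lies flat against both edges with the arm sprung onto its cut corner at about 0.11 rad by the last picture, and the blank, can and tape roll were left alone; the hand-in returned no verdict.

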